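# Pull the blue mesh filter and hold it to the light

### The job

Lift the green cover flap of the grey filter box by its handle and swing it right back past upright so that it stays open, then draw the blue-framed filter straight up out of its slot by its tab, leaving the orange one in place. Hold the blue filter up against the light for inspection: upright, its mesh square to the lit face of the light panel, its middle level with the middle of the lit face and about 6 cm in front of it. Do not touch the panel or disturb the loose things on the bench, and finish while still holding the filter there.

Things in the scene. Friction and masses are not known exactly. Their poses are not given: they have to be found in the camera images.
- filter_box: Grey metal box fixed to the bench, 138 (x) x 126 (y) x 120 mm high, walls 5 mm, open top under the flap. Origin: centre of its underside; x from its near (handle) side to its far (hinge) side, z up. A duct stub stands 35 mm out of its +y side. Two filter slots at x = -26 and +26 mm, y = 0, with guide ribs up to 65 mm high: blue filter in one, orange in the other, which one varies.
- flap_part (a joint): Green cover flap (140 x 128 x 5 mm, 0.2 kg), hinged along the box's y axis at its far upper rim: 0 = shut, 1.57 = upright, 2.0 = end stop, leaning back. May start slightly ajar. The hinge is stiff: the flap stays at any angle where it is left, and about 3 N at the handle moves it.
- hinge (a point): Middle of the flap's hinge line, on the box: 71 mm in +x and 122 mm in +z from the box origin. Does not move with the flap; axes as those of the box.
- handle (a point): Centre of the flap's handle, a steel loop: straight round bar 10 mm thick, 72 mm long, parallel to the box's y, on two side arms (84 mm apart) 45 mm out in front of the flap's near edge, free air beneath. It moves on a circle of 185 mm about the hinge line, level with the hinge when shut. Axes turn with the flap.
- blue_filter_mid (a point): Centre of the blue filter's mesh frame. Loose rigid filter, 0.13 kg: upright frame 12 (x) x 110 (y) x 80 mm high (z) with metal mesh, thin along its own x, and on top a grip tab. Axes are parallel to the box's at the start; stands on the inner floor, so this point starts 45 mm above the box's underside.
- blue_filter_tab (a point): Centre of the blue filter's grip tab (14 (x) x 42 (y) x 26 mm high), 53 mm above the frame's centre; its top is 9 mm below the box's rim. 38 mm free space to the other filter's tab, 31 mm or more to the box walls.
- blue_filter: The blue filter; origin: centre of its underside.
- orange_filter_mid (a point): Centre of the orange filter's mesh frame; same shape and sizes as the blue one, in the other slot. Stays in the box.
- panel_face (a point): Centre of the lit face of the light panel; x points into the panel, y to its left, z up, so the place in front of the face is at -x. 140 mm above the bench.
- light_panel: Black inspection light panel fixed to the bench: upright head 150 wide (y) x 130 high x 18 mm thick, its top 205 mm above the bench, white lit face 126 x 106 mm looking to -x; on a post and a foot (8 mm high, reaching 25 mm in front of the face). Origin: on the bench, below the middle of the lit face.
- oil_filter: Bystander, loose: white oil filter can, 69 mm across, 92 mm high. Origin: centre of its underside.
- spark_plug: Bystander, loose: spark plug lying on the bench, 74 mm long, 18 mm high. Origin: under its centre.
- hex_key: Bystander, loose: dark hex key lying on the bench, 119 x 37 mm, 9 mm high. Origin: under its centre.
Things that resemble listed ones, but are neither listed nor needed, are in the scene too. Of the things that look like the filter_box, the larger one is meant.

How it is judged (in metres and radians):
On the way, in this order (a step that is already met when the one before it is completed fails the run):
1. the flap is swung open past upright (more than 1.6 rad) while the blue filter is still in its slot (value of joint flap_part above 1.6 rad and z of blue_filter_mid in the frame of filter_box below 0.06 m), for 0.2 s.
2. the blue filter is drawn clear above the box, held by the fingers (z of blue_filter_mid in the frame of filter_box above 0.155 m and contact force between blue_filter and the fingers above 2 N), for 0.1 s.
At the end, for the whole second after the job is handed in: Flap beyond 1.5 rad; blue filter held by the fingers, still, upright within 0.2 rad, parallel to the lit face within 0.22 rad, its centre 25 to 95 mm before the face and within 30 mm of its centre sideways and in height, not touching the panel; orange filter in its slot within 2 cm (value of joint flap_part above 1.5 rad and x of blue_filter_mid in the frame of panel_face between -0.095 and -0.025 m and y of blue_filter_mid in the frame of panel_face between -0.03 and 0.03 m and z of blue_filter_mid in the frame of panel_face between -0.03 and 0.03 m and angle between the x axis of blue_filter_mid and the x axis of panel_face, either way round below 0.22 rad and angle between blue_filter_mid's own z axis and vertical below 0.2 rad and contact force between blue_filter and the fingers above 2 N and contact force between blue_filter and light_panel below 0.3 N and linear speed of blue_filter below 0.03 m/s and z of orange_filter_mid in the frame of filter_box between 0.035 and 0.06 m and distance of orange_filter_mid from where it was at the start of the episode below 0.02 m); the arm keeps its last pose, push and grip.
It fails at once if the oil filter is shifted more than 3 cm (distance of oil_filter from where it was at the start of the episode above 0.03 m).
It fails at once if the spark plug is shifted more than 3 cm (distance of spark_plug from where it was at the start of the episode above 0.03 m).
It fails at once if the hex key is shifted more than 3 cm (distance of hex_key from where it was at the start of the episode above 0.03 m).
It fails at once if the light panel is touched by the robot or the blue filter with more than 3 N (contact force between any of the arm, the fingers, blue_filter and light_panel above 3 N).
It fails at once if the orange filter is pulled up out of its slot (more than 3 cm) (distance of orange_filter_mid from where it was at the start of the episode above 0.03 m).
It also fails if it takes over 51 s, if anything falls off the work surface, if the arm or the gripper's body presses on something with over 40 N, if the wrist force passes 120 N, or if a joint passes its speed limit or range.

### The arm

A 6-joint arm with a two-finger parallel gripper is mounted at the origin on a cart in front of the work surface, level with it; the furniture and walls round the work are solid. World frame = base frame: x ahead of the robot, y to its left, z up, the work surface at z = 0. Lengths are in m, angles in degrees, forces in N, time in s.
With the tool pointing down it reaches from about 0.35 to 0.925 m from the base axis. Payload 6.4 kg.
Tool frame: the origin (TCP) lies midway between the tips of the shut fingers; the grasp point (between the pads) lies 19 mm behind it; z points along the fingers, y is the line along which they close (so a half turn about z gives the same grasp; the last joint's range is limited). The gripper opens to 94 mm and grips with 3 to 60 N. Pads are 16 mm wide; open, the fingers measure 119 mm over their backs; the gripper's body (75 mm by 177 mm) begins 78 mm behind the grasp point.
Start: joints at [-76.496, 14.043, 89.255, -0, 76.702, -9.975], TCP at [0.259, -0.596, 0.205] pointing down, gripper open.
Joint ranges: [-179.41, 179.41], [-58.25, 129.5], [7.25, 145.43], [-54.29, 234.29], [11.92, 165.04], [-157.13, 157.13]. Speed limits (degrees/s): [147.25, 147.25, 180, 180, 180, 180].

### API

Orientations are given as [roll, pitch, yaw] about the fixed x, y, z axes, in that order (R = Rz(yaw) Ry(pitch) Rx(roll)).
In Python, from workcell import bot gives the robot as it stands. The module is installed in compiled form; this text tells all that it offers. Calls block until the motion is done:
- bot.move_ptp(position, orientation): joint-space move of the TCP to a pose.
- bot.movel(position, rot=None, vel=0.15, guard=None): straight line of the TCP; rot=None keeps the orientation; vel is the mean speed in m/s. With guard (N) it stops when the force on the tool has changed by that much, and returns True; else False.
- bot.set_joints(angles): joint-space move.
- bot.gripper_open() and bot.grasp(effort=None): open the fingers fully, or close them until they stop; effort is the grip in N (None keeps the last).
- bot.hold(seconds).
- bot.inverse_kinematics(position, orientation): joint angles nearest the present ones, or None.
- bot.state(): the state.
- bot.capture(name): name is "scene" or "side" or "wrist"; returns a dict with "pixels" (400x640x3 uint8, red, green, blue), "camera_matrix" (3x3 intrinsics, pixels), "R" (3x3) and "t" (3): a world point X has camera coordinates R X + t; the wrist camera has in their place "tool_from_camera" (4x4, takes a point from camera to tool coordinates, whose origin is the TCP and whose axes are the flange's). Camera axes: x right, y down, z forward; pixel columns grow to the right and rows downward; lengths in m; the calibration is good to about 2 mm. A picture is of the moment at which its call begins: read the wrist's pose just before it. There is no depth.
A pose or a line that the arm cannot do raises bot.IKError and nothing moves.
- bot.hand_in(): hands the job in; it is judged then, once.
The state is a dict: "clock": time; "joints": joint angles; "joint_velocities": joint speeds; "effort": joint torques, N m; "position": TCP position; "tcp_rot": TCP orientation; "ft_force": force on the tool from outside, world axes, zero at the start; "torque": the same for the moment, N m; "grip_width": opening from 0.0 (shut) to 1.0 (fully open); "finger_force": force on a finger pad.
Only numpy, scipy, OpenCV 4.12 (cv2) and the standard library are available. Lean on these libraries where they do the work, as an engineer would, in place of code of your own. Each camera call takes 0.05 s, during which the arm holds its last target. There are 200 camera calls.

## Working session

There is one attempt and no reset: what is moved stays moved. The work goes in short steps, each a Python script; the robot and the scene stay as the last script left them, time stands still between calls to the robot, and variables do not carry over. Pictures are saved under pics/ and viewed, at most 10 in all, crops included, and the job is handed in when it is done.

```bash
mkdir -p pics; python3 - <<'E'
from workcell import bot
import cv2,numpy as np,pickle
d={}
for n in("scene","side"):
    c=bot.capture(n);d[n]=c
    cv2.imwrite(f"pics/{n}0.png",c["pixels"][:,:,::-1])
    print(n,c["camera_matrix"].tolist(),c["R"].round(3).tolist(),c["t"].round(3).tolist())
pickle.dump(d,open("d.pkl","wb"))
print(bot.state())
E
```

```text
scene [[506.44529285293635, 0.0, 328.19762687586973], [0.0, 506.44529285293635, 208.93622047136824], [0.0, 0.0, 1.0]] [[-0.884, -0.467, -0.012], [-0.254, 0.503, -0.826], [0.392, -0.727, -0.564]] [0.46, 0.267, 1.09]
side [[488.43547039193146, 0.0, 322.99393848568997], [0.0, 488.43547039193146, 206.0153166330561], [0.0, 0.0, 1.0]] [[-0.98, -0.201, 0.0], [-0.104, 0.503, -0.858], [0.173, -0.84, -0.514]] [0.538, 0.184, 0.91]
{'clock': 0.1, 'joints': array([-7.64965326e+01,  1.40777750e+01,  8.93160043e+01,  2.22525812e-04,
        7.67031501e+01, -9.97567287e+00]), 'joint_velocities': array([ 0.01748563, -0.01438814, -0.1515145 ,  0.01073563,  0.01301328,
        0.09682284]), 'effort': array([-4.15392524e-04, -4.16910446e+01, -3.15528238e+01,  6.87358878e-02,
        3.09294672e-02, -4.65698315e-05]), 'position': array([ 0.25884515, -0.59565745,  0.20449975]), 'tcp_rot': array([-1.79904574e+02, -1.70042759e-02,  2.34790747e+01]), 'ft_force': array([-0.3918622 , -0.07421481, -0.13355205]), 'torque': array([-0.00158741, -0.01976073, -0.00237774]), 'finger_force': 0.0, 'grip_width': 1.0018063840820635}
```

View pics/scene0.png

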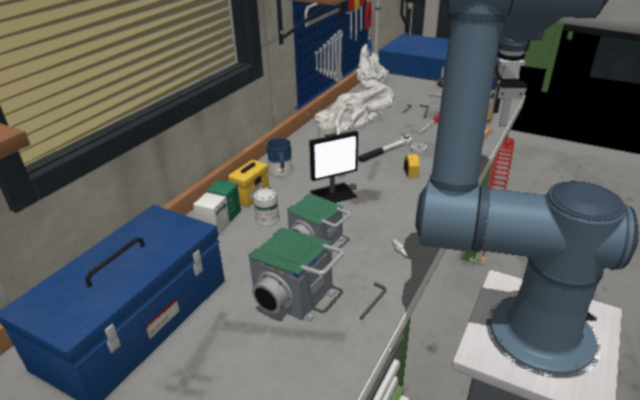

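View pics/side0.png

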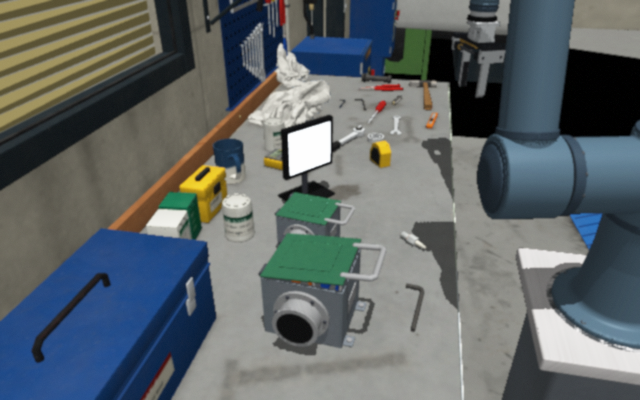

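The larger box is at scene (290,275) / side (312,290). The look-alike is the smaller box at scene (317,220) / side (310,220). The light panel is at scene (334,157). The hex key (373,300) and spark plug (400,247) lie on the robot's side of the box. Next I'll crop in close on both views.

```bash
cat > h.py <<'E'
import cv2,numpy as np,pickle
from scipy.optimize import least_squares
D=pickle.load(open("d.pkl","rb"))
def ray(c,p):
    d=np.linalg.inv(c["camera_matrix"])@[p[0],p[1],1.];R,t=np.array(c["R"]),np.array(c["t"])
    d=R.T@d;return -R.T@t,d/np.linalg.norm(d)
def plane(c,p,z):
    o,d=ray(c,p);return o+d*(z-o[2])/d[2]
def tri(rs):
    A=sum(np.eye(3)-np.outer(d,d) for o,d in rs);b=sum((np.eye(3)-np.outer(d,d))@o for o,d in rs)
    X=np.linalg.solve(A,b);return X,[np.linalg.norm(np.cross(X-o,d)) for o,d in rs]
def proj(c,X):
    q=c["camera_matrix"]@(np.array(c["R"])@X+c["t"]);return q[:2]/q[2]
E
python3 - <<'E'
from h import *
a=D["side"]["pixels"][220:370,250:400,::-1];b=D["scene"]["pixels"][220:330,240:390,::-1]
a=cv2.resize(a,(400,400),interpolation=cv2.INTER_CUBIC)
a=cv2.resize(D["side"]["pixels"][220:370,250:400,::-1],None,fx=2.66,fy=2.66,interpolation=cv2.INTER_CUBIC)
b=cv2.resize(D["scene"]["pixels"][200:350,240:390,::-1],None,fx=2.66,fy=2.66,interpolation=cv2.INTER_CUBIC)
cv2.imwrite("pics/crop.png",np.hstack([a,b]))
for n in("scene","side"):
    p=D[n]["pixels"].astype(int);w=(p.min(2)>235).astype(np.uint8)
    cs,_=cv2.findContours(w,0,2)
    for c in cs:
        if cv2.contourArea(c)>600:
            q=cv2.approxPolyDP(c,6,True)[:,0];print(n,"lit",q.tolist())
    g=((p[:,:,1]>p[:,:,0]+25)&(p[:,:,1]>p[:,:,2]+12)).astype(np.uint8)
    cs,_=cv2.findContours(g,0,2)
    for c in cs:
        if cv2.contourArea(c)>500: print(n,"green",cv2.contourArea(c),cv2.approxPolyDP(c,4,True)[:,0].tolist())
E
```

```text
scene lit [[354, 138], [317, 145], [316, 176], [352, 168]]
scene green 1938.0 [[249, 256], [298, 273], [299, 266], [330, 241], [282, 228]]
scene green 835.0 [[288, 210], [320, 224], [341, 206], [310, 194]]
scene green 525.5 [[218, 180], [207, 190], [226, 196], [231, 218], [239, 209], [236, 184]]
side lit [[328, 122], [289, 134], [291, 174], [329, 159]]
side green 3576.0 [[260, 274], [342, 284], [345, 278], [339, 274], [348, 271], [357, 249], [352, 244], [360, 239], [287, 233]]
side green 1256.0 [[276, 214], [325, 224], [324, 218], [340, 201], [294, 192]]
side green 788.0 [[169, 192], [159, 208], [185, 209], [189, 218], [181, 232], [188, 222], [195, 237], [200, 228], [195, 194]]
side green 1182.0 [[407, 29], [404, 58], [398, 63], [385, 60], [385, 70], [421, 73], [425, 78], [430, 31]]
```

View pics/crop.png

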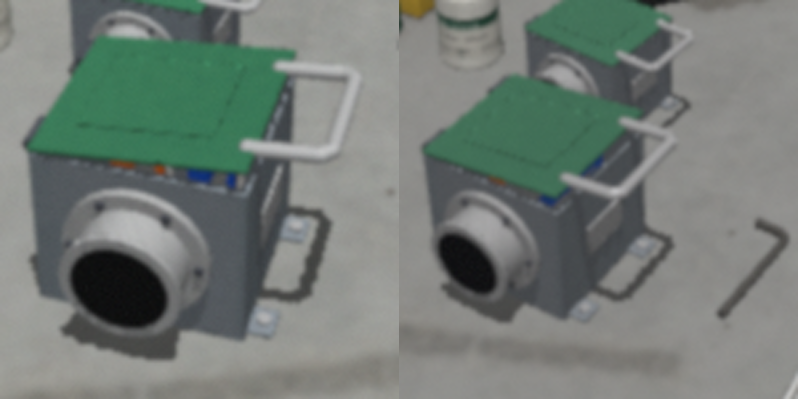

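```bash
python3 - <<'E'
from h import *
S,C=D["side"],D["scene"]
def cr(s,c): return tri([ray(S,np.array(s)/2.66+[250,220]),ray(C,np.array(c)/2.66+[240,200])])
for n,s,c in [("bar+y",(330,152),(216,190)),("bar-y",(352,72),(269,140)),("flapN+",(245,168),(154,195)),("flapH+",(27,148),(26,148)),("flapH-",(100,38),(119,77)),("flapN-",(294,50),(239,110)),("botN+",(245,338),(166,318))]:
    X,e=cr(s,c);print(n,X.round(4),np.round(e,4))
print("floor",plane(S,np.array((245,338))/2.66+[250,220],0).round(3),plane(C,np.array((166,318))/2.66+[240,200],0).round(3))
L=[tri([ray(S,s),ray(C,c)]) for s,c in zip([(328,122),(289,134),(291,174),(329,159)],[(354,138),(317,145),(316,176),(352,168)])]
for X,e in L: print("lit",X.round(4),np.round(e,4))
P=np.array([x for x,_ in L]);print(P.mean(0))
for n,s,c in [("oil base",(239,238),(265,221)),("plug",(414,241),(400,247)),("hexA",(412,287),(384,287)),("hexB",(415,328),(362,317))]:
    print(n,plane(S,s,0.005).round(3),plane(C,c,0.005).round(3))
E
```

```text
bar+y [0.4298 0.1982 0.1557] [0.0019 0.0019]
bar-y [0.4244 0.1192 0.153 ] [0.0011 0.0011]
flapN+ [0.4755 0.2145 0.1474] [0.0002 0.0002]
flapH+ [0.614  0.1916 0.1232] [0.0018 0.0018]
flapH- [0.602  0.0651 0.1193] [0. 0.]
flapN- [0.4643 0.0946 0.1497] [0.001 0.001]
botN+ [0.4732 0.2114 0.0099] [0.0009 0.0009]
floor [0.474 0.203 0.   ] [0.479 0.202 0.   ]
lit [ 0.6007 -0.3139  0.1929] [0.0012 0.0012]
lit [ 0.6772 -0.2344  0.1887] [0.0002 0.0002]
lit [ 0.6707 -0.2131  0.0987] [0.0018 0.0018]
lit [ 0.5933 -0.289   0.1081] [0. 0.]
[ 0.63547913 -0.26258794  0.14710326]
oil base [ 0.753 -0.061  0.005] [ 0.76  -0.07   0.005]
plug [ 0.37  -0.127  0.005] [ 0.377 -0.132  0.005]
hexA [0.367 0.03  0.005] [0.356 0.027 0.005]
hexB [0.356 0.139 0.005] [0.362 0.139 0.005]
```

```bash
cat >> h.py <<'E'
from scipy.spatial.transform import Rotation as Ro
def Rz(y): return Ro.from_euler('z',y).as_matrix()
def toolrot(yaw,al,s=1):
    # tool z at angle al below box +x (in box xz plane), closing line perpendicular in that plane
    z=np.array([np.cos(al),0,-np.sin(al)]);y=s*np.array([np.sin(al),0,np.cos(al)]);x=np.cross(y,z)
    return Ro.from_matrix(Rz(yaw)@np.c_[x,y,z]).as_euler('xyz',degrees=True)
E
python3 - <<'E'
from h import *
from workcell import bot
P=np.array([[.4298,.1982,.1557],[.4244,.1192,.153],[.4755,.2145,.1474],[.614,.1916,.1232],[.602,.0651,.1193],[.4643,.0946,.1497]])
L=np.array([[185,42],[185,-42],[140,64],[0,64],[0,-64],[140,-64]])/1e3
def m(p):
    x,y,yaw,ph=p
    return np.array([[x,y,.122]+Rz(yaw)@[-r*np.cos(ph),l,r*np.sin(ph)] for r,l in L])
s=least_squares(lambda p:(m(p)-P).ravel(),[.608,.128,-.14,.17]);print(s.x,((m(s.x)-P)*1e3).round(1))
x,y,yaw,ph=s.x;hinge=np.array([x,y,.122]);np.save("box.npy",s.x)
for sg in(1,-1):
  for a0 in(45,55,62):
    r=[]
    for k in np.linspace(0,1,13):
        f=ph+k*(np.radians(116)-ph);al=np.radians(a0+k*(90-a0));bar=hinge+Rz(yaw)@[-.185*np.cos(f),0,.185*np.sin(f)]
        rot=toolrot(yaw,al,sg);zt=Ro.from_euler('xyz',rot,degrees=True).as_matrix()[:,2]
        q=bot.inverse_kinematics(bar+.019*zt,rot);r.append(None if q is None else np.round(q).astype(int).tolist())
    zt=Ro.from_euler('xyz',toolrot(yaw,np.radians(a0),sg),degrees=True).as_matrix()[:,2]
    bar=hinge+Rz(yaw)@[-.185*np.cos(ph),0,.185*np.sin(ph)]
    q=bot.inverse_kinematics(bar-.10*zt,toolrot(yaw,np.radians(a0),sg))
    print(sg,a0,sum(v is None for v in r),r[0],r[6],r[-1],"pre",q)
# panel refine, lower threshold
for n in("scene","side"):
    p=D[n]["pixels"].astype(int);w=(p.min(2)>150).astype(np.uint8);w[:100]=0
    for c in cv2.findContours(w,0,1)[0]:
        b=cv2.boundingRect(c)
        if 600<cv2.contourArea(c)<3000: print(n,b,cv2.approxPolyDP(c,5,True)[:,0].tolist())
E
```

```text
[ 0.60714916  0.13200089 -0.1431063   0.18057505] [[ 3.2  1.3 -0.5]
 [-3.4 -2.8  2.2]
 [ 4.5  0.5 -0.3]
 [ 2.3  3.7 -1.2]
 [-4.   3.6  2.7]
 [-2.6 -6.3 -2.6]]
1 45 0 [15, -29, 144, -38, 28, 52] [6, -16, 114, -6, 60, 16] [1, 18, 78, 0, 84, 9] pre None
1 55 0 [13, -27, 139, -21, 36, 34] [5, -13, 111, -4, 65, 15] [1, 18, 78, 0, 84, 9] pre [ 18.42055136 -46.46507301 139.49017001 -18.00048543  56.26922101
  32.54881516]
1 62 0 [11, -24, 136, -13, 42, 27] [5, -11, 109, -3, 68, 14] [1, 18, 78, 0, 84, 9] pre [ 14.94800052 -40.83946339 134.2907258  -12.17522877  61.04990587
  26.64225737]
-1 45 9 [15, -29, 144, -38, 28, -128] None None pre None
-1 55 10 [13, -27, 139, -21, 36, -146] None None pre [  18.42055136  -46.46507301  139.49017001  -18.00048543   56.26922101
 -147.45118484]
-1 62 11 [11, -24, 136, -13, 42, -153] None None pre [  14.94800052  -40.83946339  134.2907258   -12.17522877   61.04990587
 -153.35774263]
scene (314, 136, 42, 42) [[354, 136], [315, 145], [316, 177], [354, 168]]
scene (315, 100, 78, 34) [[315, 118], [323, 128], [335, 125], [338, 133], [366, 105], [392, 101], [337, 100]]
side (518, 247, 68, 22) [[518, 248], [523, 268], [581, 263], [585, 257]]
side (341, 238, 60, 41) [[400, 257], [391, 242], [370, 238], [354, 245], [381, 248], [374, 272], [376, 255], [363, 251], [363, 273], [341, 275], [373, 278], [386, 250], [386, 257]]
side (146, 209, 41, 28) [[146, 225], [148, 233], [177, 236], [186, 211], [159, 209]]
side (288, 121, 43, 55) [[329, 121], [288, 134], [290, 175], [329, 161]]
side (248, 100, 78, 30) [[248, 120], [263, 120], [273, 129], [316, 111], [305, 101], [325, 100], [267, 100]]
```

```bash
python3 - <<'E'
from h import *
from workcell import bot
x,y,yaw,ph=np.load("box.npy");hinge=np.array([x,y,.122])
s=bot.state();bot.movel(s["position"]+[-.03,0.03,.2],vel=.3)
rot=toolrot(yaw,np.radians(58));zt=Ro.from_euler('xyz',rot,degrees=True).as_matrix()[:,2]
bar=hinge+Rz(yaw)@[-.185*np.cos(ph),0,.185*np.sin(ph)]
bot.move_ptp(bar-.10*zt,rot)
s=bot.state();c=bot.capture("wrist");e=bot.capture("side")
pickle.dump((s,c,e),open("d1.pkl","wb"));print(s["clock"],s["position"],s["tcp_rot"],s["joints"])
cv2.imwrite("pics/pre.png",np.hstack([cv2.resize(c["pixels"],(400,250)),cv2.resize(e["pixels"][100:350,150:550],(400,250))])[:,:,::-1])
R=Ro.from_euler('xyz',s["tcp_rot"],degrees=True).as_matrix();T=np.array(c["tool_from_camera"]);print(T.round(3).tolist())
W=np.eye(4);W[:3,:3]=R;W[:3,3]=s["position"];M=np.linalg.inv(W@T);c2=dict(c,R=M[:3,:3],t=M[:3,3])
for l in(-.042,0,.042): print(proj(c2,bar+Rz(yaw)@[0,l,0]))
E
```

```text
3.6167 [0.37500572 0.16519341 0.24045376] [ 1.47978776e+02 -7.65727605e-03  8.17410377e+01] [ 16.80337083 -44.09378504 137.21977774 -15.30465014  58.27258509
  29.82021898]
[[-0.001, -0.961, -0.275, 0.08], [1.0, -0.001, 0.0, 0.001], [-0.001, -0.275, 0.961, -0.178], [0.0, 0.0, 0.0, 1.0]]
[316.60248012 236.94744297]
[316.44389306 198.81007327]
[316.2721057  157.49826712]
```

View pics/pre.png

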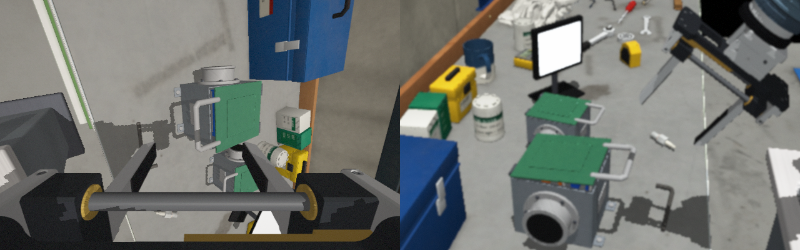

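```bash
python3 - <<'E'
from h import *
s,c,e=pickle.load(open("d1.pkl","rb"))
print(c["camera_matrix"])
cv2.imwrite("pics/pre2.png",cv2.resize(c["pixels"][90:340,240:480,::-1],None,fx=2.4,fy=2.4,interpolation=cv2.INTER_CUBIC))
E
```

```text
[[284.64922833   0.         318.31332179]
 [  0.         284.64922833 198.43290092]
 [  0.           0.           1.        ]]
```

View pics/pre2.png

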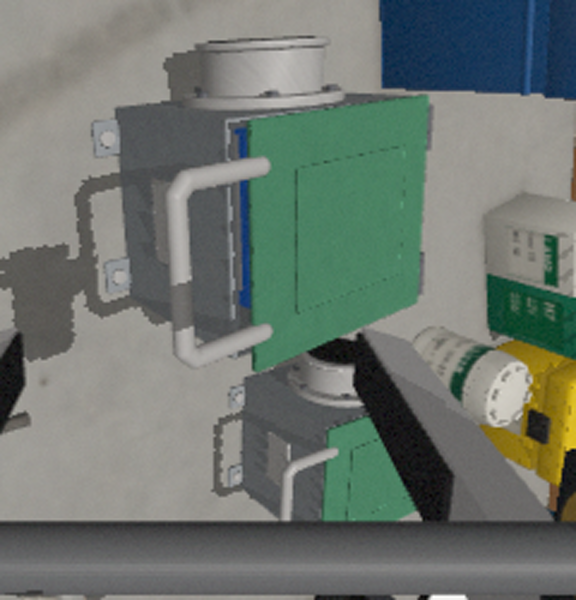

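The handle bar is at wrist pixel (316,163)–(316,239), against a prediction of (316,157)–(316,237). That is within about 3 mm, so I'll grasp and swing.

```bash
python3 - <<'E'
from h import *
from workcell import bot
x,y,yaw,ph=np.load("box.npy");hinge=np.array([x,y,.122])
def pose(f,a):
    rot=toolrot(yaw,a);zt=Ro.from_euler('xyz',rot,degrees=True).as_matrix()[:,2]
    return hinge+Rz(yaw)@[-.185*np.cos(f),-.003,.185*np.sin(f)]+.019*zt,rot
a0=np.radians(58)
print(bot.movel(pose(ph,a0)[0],vel=.1,guard=15))
bot.grasp(12);s=bot.state();print(s["clock"],s["grip_width"],s["finger_force"],s["ft_force"])
if s["grip_width"]>.05:
  for k in np.linspace(0,1,13)[1:]:
    p,r=pose(ph+k*(np.radians(115)-ph),a0+k*(np.pi/2-a0))
    bot.movel(p,r,vel=.1);s=bot.state();print(round(k,2),s["ft_force"].round(1),s["grip_width"].round(3))
bot.hold(.2);s=bot.state();e=bot.capture("side");print(s["clock"],s["position"],s["ft_force"])
cv2.imwrite("pics/open.png",e["pixels"][:,:,::-1])
E
```

```text
False
6.3167 0.10185829590478707 12.032678425312042 [-9.74903476  1.54341366  1.70054287]Traceback (most recent call last):
  File "<stdin>", line 13, in <module>
AttributeError: 'float' object has no attribute 'round'
```

```bash
python3 - <<'E'
from h import *
from workcell import bot
x,y,yaw,ph=np.load("box.npy");hinge=np.array([x,y,.122])
def pose(f,a):
    rot=toolrot(yaw,a);zt=Ro.from_euler('xyz',rot,degrees=True).as_matrix()[:,2]
    return hinge+Rz(yaw)@[-.185*np.cos(f),-.003,.185*np.sin(f)]+.019*zt,rot
a0=np.radians(58)
for k in np.linspace(0,1,13)[2:]:
    p,r=pose(ph+k*(np.radians(115)-ph),a0+k*(np.pi/2-a0))
    bot.movel(p,r,vel=.1);s=bot.state();print(round(k,2),s["ft_force"].round(1),round(s["grip_width"],3))
    if np.linalg.norm(s["ft_force"])>45 or s["grip_width"]<.05: break
bot.hold(.2);s=bot.state();e=bot.capture("side");print(s["clock"],s["position"],s["ft_force"])
cv2.imwrite("pics/open.png",e["pixels"][:,:,::-1])
E
```

```text
0.17 [-19.8   0.7  10.8] 0.101
0.25 [-14.9   1.6  11.5] 0.105
0.33 [-9.2  3.6  9.8] 0.105
0.42 [-3.6  3.6  6.6] 0.106
0.5 [-1.3  6.6  5.1] 0.104
0.58 [0.2 8.4 6.3] 0.102
0.67 [0.7 9.1 4.8] 0.103
0.75 [2.5 9.4 4.7] 0.099
0.83 [3.8 9.9 5.7] 0.101
0.92 [ 4.1 10.6  4.9] 0.102
1.0 [ 5.5 10.2  4.1] 0.104
11.6167 [0.68661863 0.12164557 0.27333509] [ 5.33404891 10.46061041  5.04976171]
```

View pics/open.png

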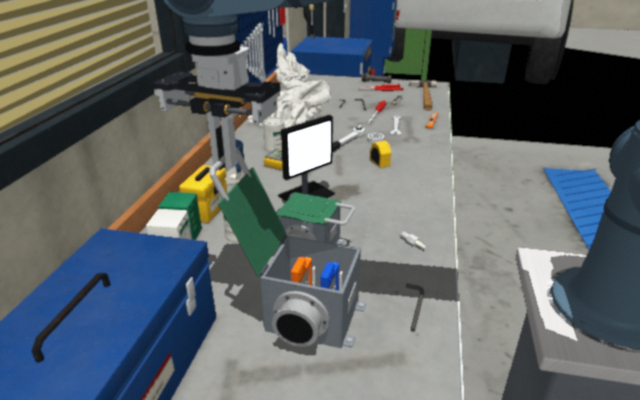

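```bash
cat >> h.py <<'E'
def down(yaw,deg):
    # tool down, closing line at deg from box x
    return Ro.from_matrix(Rz(yaw+np.radians(deg))@toolm0).as_euler('xyz',degrees=True)
toolm0=np.c_[[0,1,0],[1,0,0],[0,0,-1.]]
def wcam(s,c):
    W=np.eye(4);W[:3,:3]=Ro.from_euler('xyz',s["tcp_rot"],degrees=True).as_matrix();W[:3,3]=s["position"]
    M=np.linalg.inv(W@np.array(c["tool_from_camera"]));return dict(c,R=M[:3,:3],t=M[:3,3])
E
python3 - <<'E'
from h import *
from workcell import bot
x,y,yaw,ph=np.load("box.npy");hinge=np.array([x,y,.122])
bot.gripper_open();p=bot.state()["position"]
bot.movel(p+[0,0,.08],vel=.25)
tab=hinge+Rz(yaw)@[-.097,0,-.024]
print(bot.inverse_kinematics([*tab[:2],.23],down(yaw,61)),bot.inverse_kinematics([*tab[:2],.088],down(yaw,90)))
bot.movel([tab[0]-.02,tab[1],.34],down(yaw,61),vel=.25)
bot.movel([*tab[:2],.23],vel=.2);bot.hold(.2)
s=bot.state();c=wcam(s,bot.capture("wrist"));e=bot.capture("side")
pickle.dump((s,c,e),open("d2.pkl","wb"));print(s["clock"],s["position"],s["tcp_rot"],s["joints"])
im=c["pixels"].copy()
B=hinge+Rz(yaw)@[-.071,0,-.122]
for X in ([-69,-63,120],[-69,63,120],[69,63,120],[69,-63,120],[-26,0,111]): print(X,proj(c,B+Rz(yaw)@(np.array(X)/1e3)).round(1))
cv2.imwrite("pics/tab.png",im[:,:,::-1])
E
```

```text
[ 3.69402272e+00 -3.17686241e+00  1.05135298e+02 -2.54444375e-14
  7.80415649e+01 -4.91065900e+01] [  3.69402272   6.3477426  111.31301412   0.          62.33924328
 -78.10659001]
15.5917 [0.51197947 0.14592201 0.23173627] [1.79885059e+02 1.31461615e-01 1.42799814e+02] [ 3.69720931e+00 -3.25839546e+00  1.05030236e+02  8.31649498e-04
  7.80535368e+01 -4.91029070e+01]
[-69, -63, 120] [244.3 187.4]
[-69, 63, 120] [351.  127.3]
[69, 63, 120] [408.  239.3]
[69, -63, 120] [309.2 287.7]
[-26, 0, 111] [316.6 191.6]
```

View pics/tab.png

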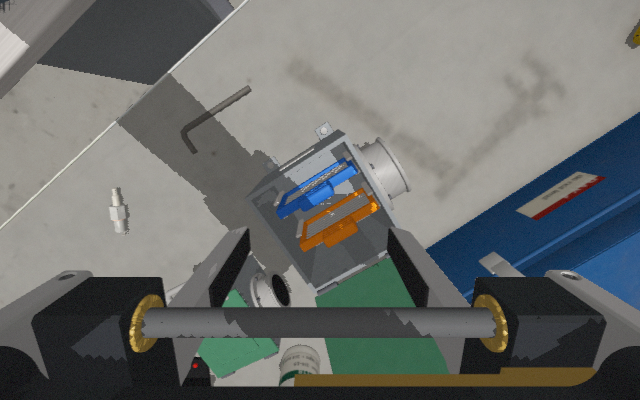

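```bash
python3 - <<'E'
from h import *
s,c,e=pickle.load(open("d2.pkl","rb"))
cv2.imwrite("pics/tab2.png",cv2.resize(c["pixels"][120:270,240:410,::-1],None,fx=4,fy=4,interpolation=cv2.INTER_CUBIC))
E
```

```text
(no output)
```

View pics/tab2.png

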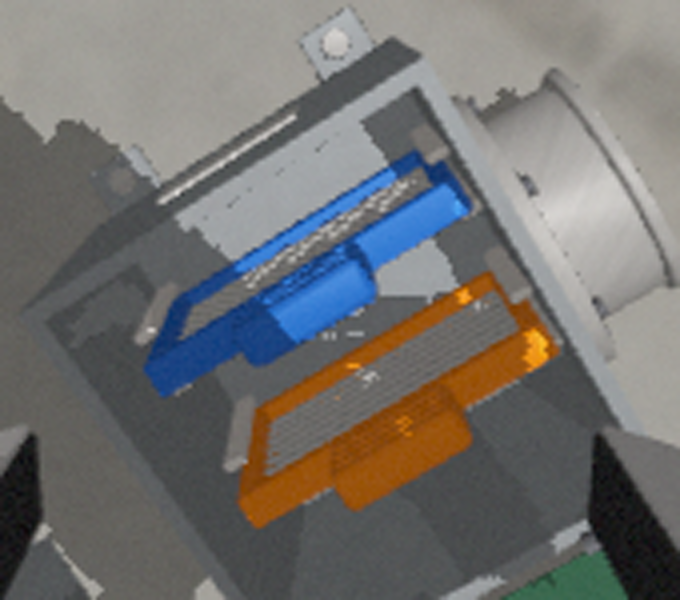

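```bash
python3 - <<'E'
from h import *
s,c,e=pickle.load(open("d2.pkl","rb"))
x,y,yaw,ph=np.load("box.npy");B=np.array([x,y,.122])+Rz(yaw)@[-.071,0,-.122]
for n,P in dict(out=[[-69,63,120],[-69,-63,120]],inn=[[-64,58,120],[-64,-58,120],[64,58,120]],btab=[[-33,-21,111],[-33,21,111],[-19,21,111],[-19,-21,111]],otab=[[33,21,111],[33,-21,111]],frame=[[-32,-55,85],[-20,-55,85],[-20,55,85],[-32,55,85]]).items():
    for X in P: print(n,X,((proj(c,B+Rz(yaw)@(np.array(X)/1e3))-[240,120])*4).round(0))
# light/colour profile for blue top surface
p=c["pixels"].astype(int);m=((p[:,:,2]>p[:,:,0]+60)&(p[:,:,0]<110)).astype(np.uint8);m[:, :300]*=1
m[:140]=0;m[230:]=0;m[:,:260]=0;m[:,370:]=0
k=max(cv2.findContours(m,0,1)[0],key=cv2.contourArea)
print(((cv2.approxPolyDP(k,2,True)[:,0]-[240,120])*4).tolist())
E
```

```text
out [-69, 63, 120] [444.  29.]
out [-69, -63, 120] [ 17. 270.]
inn [-64, 58, 120] [435.  57.]
inn [-64, -58, 120] [ 43. 277.]
inn [64, 58, 120] [648. 471.]
btab [-33, -21, 111] [227. 301.]
btab [-33, 21, 111] [362. 227.]
btab [-19, 21, 111] [387. 272.]
btab [-19, -21, 111] [252. 344.]
otab [33, 21, 111] [474. 428.]
otab [33, -21, 111] [343. 495.]
frame [-32, -55, 85] [136. 334.]
frame [-20, -55, 85] [157. 367.]
frame [-20, 55, 85] [483. 191.]
frame [-32, 55, 85] [464. 155.]
[[456, 180], [408, 152], [172, 300], [144, 364], [156, 388], [168, 392], [236, 348], [268, 360], [372, 300], [368, 272], [468, 208]]
```

```bash
cat > fit.py <<'E'
from h import *
def fit(c,obs,p0,fz=False):
    def f(p):
        B=np.array([p[0],p[1],p[3] if fz else 0])
        return np.concatenate([proj(c,B+Rz(p[2])@(np.array(X)/1e3))-np.array(o) for X,o in obs])
    s=least_squares(f,[*p0,0],loss='soft_l1');return s.x,f(s.x).reshape(-1,2).round(1).tolist()
E
python3 - <<'E'
from fit import *
from workcell import bot
s,c,e=pickle.load(open("d2.pkl","rb"))
x,y,yaw,ph=np.load("box.npy");B=np.array([x,y,.122])+Rz(yaw)@[-.071,0,-.122]
O=[([-19,-21,111],(260,364)),([-19,21,111],(377,295)),([33,21,111],(472,440)),([33,-21,111],(348,510)),([-20,-55,85],(161,396)),([-20,55,85],(472,207)),([-69,63,120],(427,62))]
O=[(a,np.array(b)/4+[240,120]) for a,b in O]
for fz in(0,1):
    q,r=fit(c,O,[B[0],B[1],yaw],fz);print(B,yaw,q,r)
q,_=fit(c,O,[B[0],B[1],yaw],0)
np.save("box2.npy",q)
t=np.array([q[0],q[1],0])+Rz(q[2])@[-.025,0,0]
bot.movel([t[0],t[1],.155],down(q[2],61),vel=.1);bot.hold(.3)
s=bot.state();c=wcam(s,bot.capture("wrist"));pickle.dump((s,c),open("d3.pkl","wb"));print(s["clock"],s["position"],s["tcp_rot"])
cv2.imwrite("pics/tab3.png",cv2.resize(c["pixels"][90:270,210:430,::-1],None,fx=3.2,fy=3.2,interpolation=cv2.INTER_CUBIC))
E
```

```text
[0.53687494 0.14212679 0.        ] -0.14310630441421712 [ 0.54161209  0.13812619 -0.09883563  0.        ] [[-2.3, 1.3], [1.0, -0.6], [0.6, 0.9], [-0.1, 1.1], [-0.5, -0.4], [0.7, -0.0], [-0.3, -2.7]]
[0.53687494 0.14212679 0.        ] -0.14310630441421712 [ 0.54403072  0.13692152 -0.10144295 -0.00868256] [[-1.4, 1.0], [1.0, -0.3], [-0.1, 0.2], [0.0, -0.1], [0.8, -0.9], [0.1, 0.9], [-0.5, -0.4]]
16.8917 [0.51701356 0.14063367 0.15549915] [1.79966485e+02 4.27111456e-02 1.45342536e+02]
```

View pics/tab3.png

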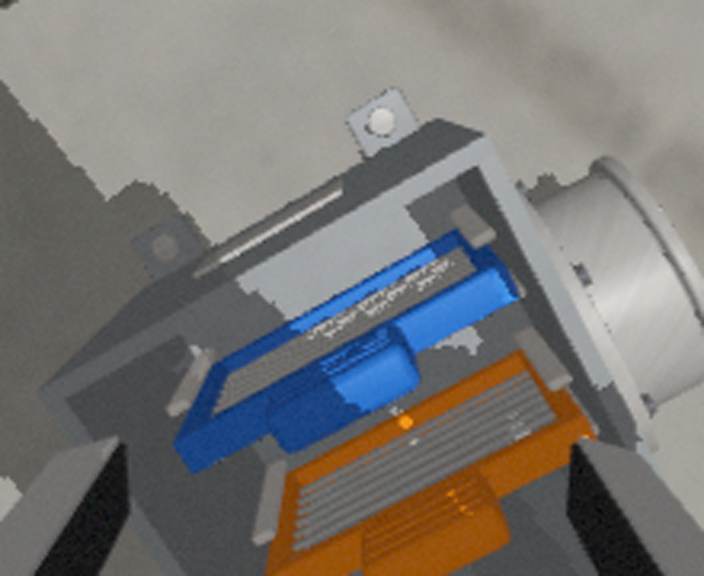

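```bash
python3 - <<'E'
from fit import *
s,c=pickle.load(open("d3.pkl","rb"));q=np.load("box2.npy")
O=[([-19,-21,111],(286,454)),([-19,21,111],(420,383)),([-20,-55,85],(194,473)),([-20,55,85],(522,293)),([-69,63,120],(484,137)),([-69,-63,120],(42,390)),([-64,58,120],(478,165))]
O=[(a,np.array(b)/3.2+[210,90]) for a,b in O]
for fz in(0,1):
    q2,r=fit(c,O,q[:3],fz);print(q2,r)
for lo in (slice(0,4),slice(4,7)): print(fit(c,O[lo],q[:3],0)[0])
E
```

```text
[ 0.54237856  0.13835844 -0.08638419  0.        ] [[0.0, 1.7], [1.8, 0.5], [-0.8, 0.6], [0.3, 0.7], [0.7, -1.9], [-2.1, -0.1], [-0.3, -1.2]]
[ 0.54337581  0.13771324 -0.0883163  -0.00454917] [[0.4, 0.9], [1.4, 0.1], [0.1, -0.3], [-0.6, 0.9], [0.0, -0.5], [-0.1, -0.7], [-0.9, -0.1]]
[ 0.54164008  0.13863906 -0.0844      0.        ]
[ 0.54318862  0.13791982 -0.08879429  0.        ]
```

```bash
python3 - <<'E'
from h import *
from workcell import bot
np.save("boxf.npy",[.5428,.1380,-.0872]);bx,by,yw=np.load("boxf.npy")
def at(dx,z): return (np.array([bx,by,0])+Rz(yw)@[-.026+dx,0,0])[:2].tolist()+[z]
def rep(n):
    s=bot.state();print(n,round(s["clock"],2),s["position"].round(4),s["ft_force"].round(1),round(s["grip_width"]*94,1),round(s["finger_force"],1))
bot.movel(at(.001,.13),down(yw,61),vel=.1);bot.hold(.1);rep("pre")
g=bot.movel(at(.001,.0895),vel=.05,guard=6);rep(g)
if not g:
    bot.grasp(4);rep("grip")
E
```

```text
pre 17.44 [0.5182 0.1402 0.1304] [-0.4  0.6  0.1] 93.9 0.0
False 18.4 [0.5182 0.1402 0.0898] [ 0.2 -0.8  0.6] 94.2 0.0
grip 19.24 [0.5179 0.1401 0.0895] [-0.3  0.4 -0.5] 42.9 4.0
```

```bash
python3 - <<'E'
from h import *
from workcell import bot
bx,by,yw=np.load("boxf.npy")
def at(dx,z): return (np.array([bx,by,0])+Rz(yw)@[-.026+dx,0,0])[:2].tolist()+[z]
def rep(n):
    s=bot.state();print(n,round(s["clock"],2),s["position"].round(4),s["ft_force"].round(1),s["torque"].round(2),round(s["grip_width"]*94,1),round(s["finger_force"],1))
for a in(68,76,84,90):
    bot.movel(at(0,.0895),down(yw,a),vel=.1);rep(a)
bot.grasp(25);rep("firm")
c=bot.capture("wrist");cv2.imwrite("pics/g.png",c["pixels"][90:390,120:520,::-1])
E
```

```text
68 19.52 [0.5167 0.1403 0.0893] [-1.4 -0.6  0.1] [ 0.02 -0.11 -0.02] 43.5 4.0
76 19.81 [0.5168 0.1403 0.0894] [-0.2 -0.1 -0.7] [ 0.06 -0.12  0.01] 43.7 4.0
84 20.1 [0.5169 0.1403 0.0895] [-0.2 -0.5 -0.9] [ 0.13 -0.2   0.  ] 42.9 4.0
90 20.36 [0.5169 0.1403 0.0895] [ 1.1 -0.1 -0.7] [ 0.07 -0.18  0.01] 42.5 4.0
firm 20.57 [0.5169 0.1403 0.0896] [-0.  -0.6 -0.1] [ 0.08 -0.16 -0.  ] 41.5 25.0
```

View pics/g.png

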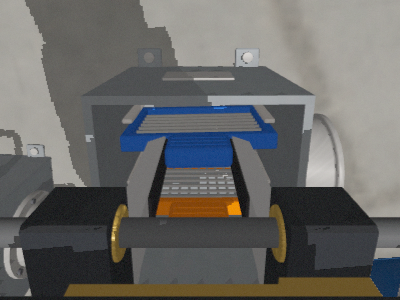

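```bash
python3 - <<'E'
from h import *
from workcell import bot
obs={"side":[(329,121),(288.5,134),(290.5,175),(329,160.5)],"scene":[(354,137),(315.5,145),(316,177),(353.5,168)]}
L=[(-63,53),(63,53),(63,-53),(-63,-53)]
def f(p,w=("side","scene")):
    r=[]
    for n in w:
        for (a,b),o in zip(L,obs[n]): r+=list(proj(D[n],np.array([p[0],p[1],.14])+Rz(p[2])@[0,a/1e3,b/1e3])-o)
    return np.array(r)
for w in(("side","scene"),("side",),("scene",)):
    s=least_squares(lambda p:f(p,w),[.635,-.263,-.78]);print(w,s.x,np.degrees(s.x[2]),f(s.x,w).round(1).tolist())
s=least_squares(f,[.635,-.263,-.78]);np.save("panel.npy",s.x);px,py,pw=s.x
bx,by,yw=np.load("boxf.npy")
p=bot.state()["position"]
bot.movel([p[0],p[1],.24],vel=.1);bot.hold(.3);t=bot.state();print(t["clock"],t["grip_width"]*94,t["finger_force"],t["ft_force"])
bot.movel([p[0],p[1],.36],vel=.15)
rot=down(pw,90)
for d in(.16,.06):
    T=np.array([px,py,0])+Rz(pw)@[-d,0,0]
    for z in(.36,.1845): print(d,z,bot.inverse_kinematics([T[0],T[1],z],rot))
E
```

```text
('side', 'scene') [ 0.63891587 -0.27404188 -0.63463822] -36.362091555551096 [-0.3, -0.2, -0.4, 0.2, -0.8, 0.5, -0.5, -0.2, 1.2, -1.0, -0.2, 0.2, 0.3, 1.0, 1.1, 0.2]
('side',) [ 0.63786956 -0.27486051 -0.63824809] -36.568921799907336 [0.3, -0.3, 0.1, 0.1, -0.3, 0.4, -0.0, -0.3]
('scene',) [ 0.64099787 -0.2743604  -0.62986183] -36.08842479412959 [0.6, -1.2, -0.8, 0.1, -0.3, 0.9, 0.5, -0.0]
22.5833 41.790150629458374 24.95862901210785 [-0.18112116  0.48494163 -1.62353228]
0.16 0.36 [-31.37701506  -5.68366149  94.17495516   0.          91.50870633
 -85.0149235 ]
0.16 0.1845 [-31.37701506   0.51912065 106.386915     0.          73.09396434
 -85.0149235 ]
0.06 0.36 [-32.1702544    7.7201918   80.59619791   0.          91.68361028
 -85.80816284]
0.06 0.1845 [-32.1702544   13.37603364  92.29468094   0.          74.32928542
 -85.80816284]
```

```bash
python3 - <<'E'
from h import *
from workcell import bot
px,py,pw=np.load("panel.npy");rot=down(pw,90)
T=lambda d,z:(np.array([px,py,z])+Rz(pw)@[-d,0,0])
bot.movel(T(.16,.36),rot,vel=.2)
bot.movel(T(.16,.1845),vel=.2)
print(bot.movel(T(.06,.1845),vel=.08,guard=5));bot.hold(.5)
t=bot.state();print(t["clock"],t["position"],T(.06,.1845),t["tcp_rot"],rot,t["grip_width"]*94,t["finger_force"],t["ft_force"])
C=T(.06,.14)
for n in("side","scene"):
    c=bot.capture(n);p=c["pixels"].astype(int)
    Q=np.array([proj(c,C+Rz(pw)@[sx,a,b]) for sx in(-.006,.006) for a in(-.055,.055) for b in(-.04,.04)])
    lo,hi=Q.min(0),Q.max(0)
    m=((p[:,:,2]>p[:,:,0]+50)&(p[:,:,2]>p[:,:,1]+20)).astype(np.uint8)
    M=np.zeros_like(m);a=(lo-25).astype(int);b=(hi+25).astype(int);M[a[1]:b[1],a[0]:b[0]]=m[a[1]:b[1],a[0]:b[0]]
    k=np.vstack([x for x in cv2.findContours(M,0,1)[0] if cv2.contourArea(x)>15])
    print(n,"pred",lo.round(),hi.round(),"top-left.. pred",Q[:4].round().tolist(),"obs",cv2.boundingRect(k),cv2.approxPolyDP(cv2.convexHull(k),3,True)[:,0].tolist())
    # flap openness: green area bbox
    g=((p[:,:,1]>p[:,:,0]+25)&(p[:,:,1]>p[:,:,2]+12)).astype(np.uint8)
    print([cv2.boundingRect(x) for x in cv2.findContours(g,0,1)[0] if cv2.contourArea(x)>500])
E
```

```text
False
28.2083 [ 0.59057309 -0.23844285  0.18452866] [ 0.59059869 -0.23846871  0.1845    ] [ 1.79999004e+02 -3.94423999e-04  1.43637984e+02] [180.           0.         143.63790844] 41.746898260286606 24.958570897579193 [-0.5425415   0.89963561 -1.98277999]
side pred [306. 133.] [345. 179.] top-left.. pred [[344.0, 165.0], [345.0, 134.0], [310.0, 179.0], [310.0, 147.0]] obs (309, 128, 38, 51) [[335, 128], [345, 135], [344, 164], [311, 178], [310, 147], [324, 131]]
[(159, 192, 42, 46), (218, 168, 123, 108), (385, 29, 46, 50)]
scene pred [326. 148.] [364. 184.] top-left.. pred [[363.0, 175.0], [364.0, 150.0], [329.0, 184.0], [328.0, 159.0]] obs (328, 145, 36, 39) [[363, 151], [361, 174], [329, 183], [329, 159], [341, 147], [352, 145]]
[(288, 194, 54, 31), (222, 177, 59, 79)]
```

The observed filter corners are within 2 px of the prediction in both views, the grip is firm at 25 N, and the filter is still. The green flap is still seen standing open. I'm handing in.

```bash
python3 -c "
from workcell import bot
print(bot.hand_in())"
```

```text
the job is handed in; nothing more can be done
None
```

The flap is swung back and left open, and the blue filter is out of the box and held upright about 6 cm in front of the middle of the lit face. I handed the job in at about 28 s; no verdict came back, and I took no further look at the orange filter or the loose things after the lift.

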